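# Release and slide off a terminal cover

## Task

Open the terminal unit on the worktop so that its screw terminals can be wired: with a fingertip press the snap tab in front of the white cover right in, then push the cover by the back of its thumb step off its seat until it lies flat on the landing deck, clear of the terminals. Only press and push: do not lift the cover or tip it, and leave the loose things around the unit where they are.

Things in the scene. Friction and masses are not known exactly. Their poses are not given: they have to be found in the camera images.
- terminal_unit: fixed grey tray-like terminal unit 240x110 mm, side walls 42 mm high. Origin: centre of underside, on the worktop. Its +x is the slide direction: seat with screw terminals at x -110 to -20 mm, then the landing deck (30 mm high) up to a low end stop (inner face x = 112 mm, 40 mm high). Steel lips (46 mm high, 72 mm apart) hold the seated cover's sides down, so it only slides out along +x.
- landing (a point): on the unit's landing deck, where the cover's origin may well end: x = 48 mm, y = 0, z = 34 mm in the unit's frame (any x from 30 to 67 mm is off the seat; at 67 mm the cover meets the end stop). z is the top of the two runners (y = +-35 mm) that carry the cover all the way between side walls 87 mm apart.
- cover: loose white cover, plate 90 (x) x 84 (y) x 6 mm, 0.06 to 0.13 kg, slides with under 1 N. Origin: centre of underside; axes parallel to the unit's; seated at x = -65, z = 34 mm in the unit's frame. Its rear (-x) edge has a thumb step 64 mm wide with an upright back face up to 26 mm above the underside (60 mm above the worktop), sloping down forwards: for pushing, not gripping.
- push_face (a point): middle of the upright back face of the cover's thumb step, 50 mm above the worktop, 45 mm behind the cover's origin and 16 mm above its underside; moves with the cover. Push it towards the unit's +x. Nothing stands behind it (only the unit's rear sill, 30 mm high, and its side walls and lips).
- snap_tab (a joint): how far the tab is pressed down, m: 0 to 0.002 at the start, 0.012 at its stop (flush with the deck). The tab is a grey ribbed 36x36 mm block standing out of the deck just ahead of the cover, centred on the unit's origin in x and y; it blocks the cover until more than about 0.008 in. It gives at about 5 N and stays where it is pressed.
- tab_top (a point): centre of the tab's flat top, 40 to 42 mm above the worktop at the start, 30 mm when fully in. The cover's front edge is 20 mm away towards the unit's -x, its top 40 mm above the worktop.
- screwdriver: loose screwdriver (about 178 mm long, 22 mm thick) lying on the worktop beside the unit. Origin: centre of its underside. A bystander.
- insert: loose pale upright cylinder (30 mm dia, 45 mm high) standing on the worktop beside the unit, away from the robot. Origin: centre of its underside. A bystander.
- ring: loose metal ring, 75 mm dia, 12 mm high, lying on the worktop. Origin: centre of its underside. A bystander.
- controller: loose black panel instrument, 87x48x48 mm, lying on the worktop. Origin: centre of its underside. A bystander.
- tape_roll: loose roll of pale tape, 94 mm dia, 25 mm high, lying flat. Origin: centre of its underside. A bystander.
There are look-alikes about, which are no part of the job. What is meant by the cover is not blue, and is the larger of those in its own colour.

How it is judged:
By the outcome, as a careful person would: the job done as asked, in the order asked, and still so for the second after the job is handed in, with the robot touching nothing.
It also fails if it takes over 38 s, if anything falls off the work surface, if the arm or the gripper's body presses on something with over 40 N, if the wrist force passes 120 N, or if a joint passes its speed limit or range.

## Robot

A 6-joint arm with a two-finger parallel gripper is mounted at the origin on a cart in front of the work surface, level with it; the furniture and walls round the work are solid. World frame = base frame: x ahead of the robot, y to its left, z up, the work surface at z = 0. Lengths are in mm, angles in rad, forces in N, time in s.
With the tool pointing down it reaches from about 275 to 825 mm from the base axis. Payload 4.9 kg.
Tool frame: the origin (TCP) lies at the very end of the fingers, on their centre line; the grasp point (between the pads) lies 19 mm behind it; z points along the fingers, y is the direction in which the jaws open and shut (so a half turn about z gives the same grasp; the last joint's range is limited). The gripper opens to 85 mm and grips with 20 to 120 N. Pads are 22 mm wide; open, the fingers measure 114 mm over their backs; the gripper's body (76 mm by 85 mm) begins 54 mm behind the grasp point. The pads swing forward as they close: fully open they stand 13 mm farther back than shut.
Start: joints at [1.041, 0.326, -0.193, 1.052, 0, 1.437], TCP at [212.047, 507.499, 231.281] pointing down, gripper open.
Joint ranges: [-2.65, 2.65], [-0.97, 1.79], [-1.3, 1.35], [-1.93, 2.1], [-1.47, 1.37], [-3.14, 3.14]. Speed limits (rad/s): [2.57, 2.57, 3.14, 3.14, 3.14, 3.14].

## Interface

Orientations are given as [roll, pitch, yaw] about the fixed x, y, z axes, in that order (R = Rz(yaw) Ry(pitch) Rx(roll)).
In Python, from bench import bot, solve_ik, imaging gives the robot as it stands. Calls block until the motion is done:
- bot.move_ptp(position, orientation): joint-space move of the TCP to a pose.
- bot.movel(position, rot=None, max_speed=150, threshold=None): straight line of the TCP; rot=None keeps the orientation; max_speed is the mean speed in mm/s. With threshold (N) it stops when the force on the tool has changed by that much, and returns True; else False.
- bot.move_j(angles): joint-space move.
- bot.grip(opening, effort=None): opening from 0.0 (shut) to 1.0 (fully open); effort is the grip in N (None keeps the last); returns when the fingers have stopped.
- bot.dwell(seconds).
- solve_ik(position, orientation): joint angles nearest the present ones, or None.
- bot.get_state(): the state.
- imaging.capture(name): name is "scene" or "top"; returns the picture (420x560x3 uint8, blue, green, red); there is no depth.
- imaging.camera_model(name): a dict with "K" (3x3 intrinsics, pixels), "k1" (the pictures are not rectified: a ray, as slopes to the right and down, at radius r is drawn at 1 + k1 r^2 times it, then the intrinsics apply), "position" and "rotation" of the camera in the world. Camera axes: x right, y up, looking along -z (the intrinsics and any distortion apply to the point x, -y, -z); pixel columns grow to the right and rows downward; lengths in mm; the calibration is good to about 2 mm. A picture is of the moment at which its call begins. camera_model takes no time and is no camera call.
A pose or a line that the arm cannot do raises bot.IKError and nothing moves.
- bot.sign_off(): hands the job in, once; it reports no verdict.
The state is a dict: "t": time; "qpos": joint angles; "joint_velocities": joint speeds; "effort": joint torques, N m; "tcp_pos": TCP position; "orientation": TCP orientation; "contact_force": force on the tool from outside, world axes, zero at the start; "wrist_torque": the same for the moment, N m; "opening": opening from 0.0 (shut) to 1.0 (fully open).
Only numpy, scipy, OpenCV 4.12 (cv2) and the standard library are available. Lean on these libraries where they do the work, as an engineer would, in place of code of your own. Each camera call takes 0.05 s, during which the arm holds its last target.

## Working session

There is one attempt and no reset: what is moved stays moved. The work goes in short steps, each a Python script; the robot and the scene stay as the last script left them, time stands still between calls to the robot, and variables do not carry over. Pictures are saved under pics/ and viewed, and the job is handed in when it is done.

```bash
mkdir -p pics; ls
python3 - <<'E'
from bench import bot, imaging
import cv2
for n in ("scene","top"):
    cv2.imwrite(f"pics/{n}0.png",imaging.capture(n)); print(imaging.camera_model(n))
print(bot.get_state())
E
```

```text
pics
{'K': array([[432.31927922,   0.        , 281.85998434],
       [  0.        , 432.31927922, 211.10056005],
       [  0.        ,   0.        ,   1.        ]]), 'k1': -0.1331881044074255, 'position': array([  -1.23402101, -490.33673331,  805.33194362]), 'rotation': array([ 0.74895272, -0.01834811, -0.80842918])}
{'K': array([[429.25303119,   0.        , 275.28632256],
       [  0.        , 429.25303119, 205.12818728],
       [  0.        ,   0.        ,   1.        ]]), 'k1': -0.13857415065977352, 'position': array([ 259.44159367,  -15.23913333, 1194.62574163]), 'rotation': array([ 0.23767208,  0.00367461, -1.59162901])}
{'t': 0.1, 'qpos': array([ 1.04074992e+00,  3.26899690e-01, -1.93438538e-01,  1.05199315e+00,
        2.06410580e-05,  1.43661357e+00]), 'joint_velocities': array([ 4.16061297e-05, -2.98039240e-03,  3.71976791e-03, -1.82651739e-03,
        5.61569734e-04, -9.03768955e-04]), 'effort': array([ 8.40782704e-04, -4.44238079e+01,  2.63039625e+01,  7.90231250e-03,
       -1.68943275e-04, -3.73579866e-06]), 'tcp_pos': array([211.80560703, 507.04542973, 230.58104601]), 'orientation': array([-3.14007416e+00, -2.25815868e-04,  2.74572882e+00]), 'contact_force': array([-0.13033462, -0.27326878,  0.16827018]), 'wrist_torque': array([-0.00357432, -0.01380765, -0.02982672]), 'opening': 0.9991660343370702}
```

View pics/scene0.png

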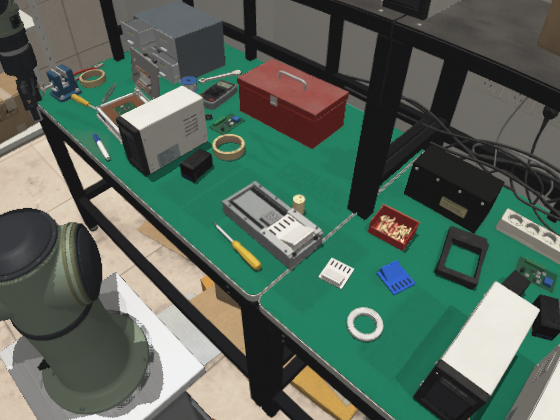

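View pics/top0.png

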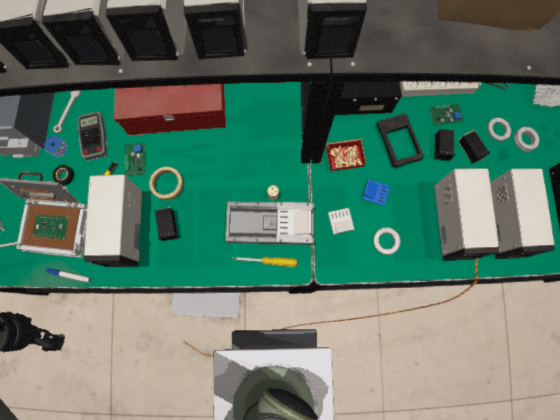

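```bash
cat > h.py <<'E'
import numpy as np, cv2
from scipy.spatial.transform import Rotation as R
from bench import imaging
def cam(n):
    m=imaging.camera_model(n); return m["K"],m["k1"],m["position"],R.from_euler('xyz',m["rotation"]).as_matrix()
def proj(n,P):
    K,k1,p,M=cam(n); c=(np.atleast_2d(P)-p)@M; s=np.c_[c[:,0],-c[:,1]]/(-c[:,2:3])
    s=s*(1+k1*(s**2).sum(1,keepdims=True)); return s*[K[0,0],K[1,1]]+K[:2,2]
def ray(n,uv,z):
    K,k1,p,M=cam(n); u=cv2.undistortPoints(np.array(uv,float).reshape(-1,1,2),K,np.array([k1,0,0,0.])).reshape(-1,2)
    d=np.c_[u[:,0],-u[:,1],-np.ones(len(u))]@M.T; return p+d*((z-p[2])/d[:,2:3])
E
python3 - <<'E'
import cv2
from h import *
a=cv2.imread("pics/top0.png");b=cv2.imread("pics/scene0.png")
cv2.imwrite("pics/top0z.png",cv2.resize(a[170:290,215:335],None,fx=5,fy=5,interpolation=cv2.INTER_CUBIC)[:600])
cv2.imwrite("pics/scene0z.png",cv2.resize(b[170:280,210:335],None,fx=5,fy=5,interpolation=cv2.INTER_CUBIC))
print(ray("top",[[270,222],[295,222]],40),ray("scene",[[270,222]],40))
E
```

```text
[[491.89899308  -1.33871776  40.        ]
 [490.40733157 -69.88400945  40.        ]] [[478.00234106 -13.37590577  40.        ]]
```

View pics/top0z.png

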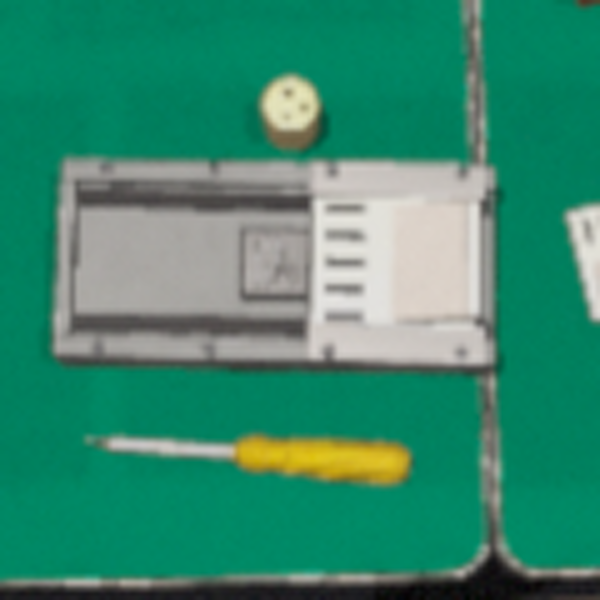

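View pics/scene0z.png

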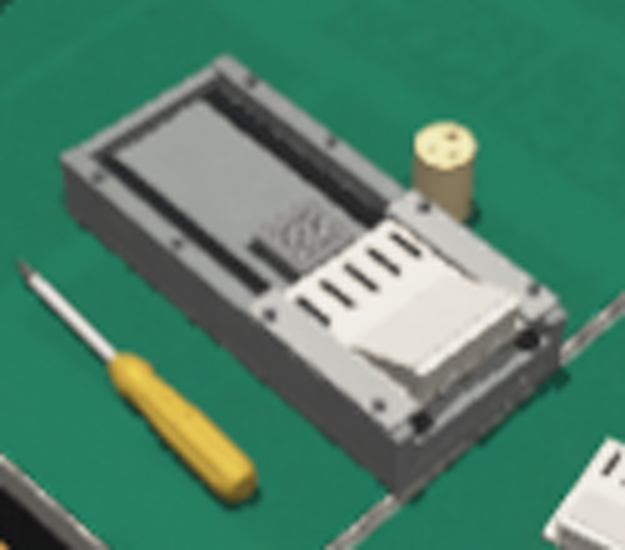

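```bash
cat > fit.py <<'E'
from h import *
from scipy.optimize import least_squares
T=[((65,158),(120,-55,42)),((57,356),(120,55,42)),((496,168),(-120,-55,42)),((494,364),(-120,55,42)),
 ((245,228),(18,-18,41)),((242,298),(18,18,41)),((310,198),(-20,-42,40)),((310,326),(-20,42,40))]
S=[((225,57),(120,-55,42)),((62,158),(120,55,42)),((565,322),(-120,-55,42)),((402,495),(-120,55,0)),((395,440),(-120,55,42)),((68,207),(120,55,0))]
tp=np.array([a for a,_ in T])/5+[215,170]-.4; sp=np.array([a for a,_ in S])/5+[210,170]-.4
tm=np.array([b for _,b in T],float); sm=np.array([b for _,b in S],float)
def W(m,x): c,s=np.cos(x[2]),np.sin(x[2]); return np.c_[x[0]+c*m[:,0]-s*m[:,1],x[1]+s*m[:,0]+c*m[:,1],m[:,2]]
for use in ("ts","t","s"):
    f=lambda x:np.r_[(proj("top",W(tm,x))-tp).ravel() if "t" in use else [],(proj("scene",W(sm,x))-sp).ravel() if "s" in use else []]
    r=least_squares(f,[490,0,1.57],loss="soft_l1"); print(use,r.x.round(3),np.degrees(r.x[2]));print(f(r.x).reshape(-1,2).round(1).tolist())
E
python3 fit.py
```

```text
ts [492.059  -1.383   1.525] 87.3714969187645
[[-0.3, 0.1], [-0.7, -0.2], [0.1, 0.1], [0.3, 0.3], [0.1, 0.1], [0.2, -1.0], [1.1, -2.0], [0.3, 2.5], [0.2, -1.3], [-0.8, -0.8], [0.6, -2.1], [-1.3, 0.4], [0.6, 0.3], [-0.6, 1.0]]
t [491.955  -0.999   1.529] 87.59649841102869
[[-0.5, 0.3], [-0.8, -0.0], [-0.1, 0.0], [0.2, 0.2], [-0.1, 0.2], [0.1, -1.0], [0.9, -2.0], [0.3, 2.5]]
s [491.892  -2.192   1.52 ] 87.08143105422968
[[0.6, -1.1], [-0.5, -0.8], [0.7, -1.7], [-1.4, 0.8], [0.6, 0.7], [-0.3, 1.0]]
```

```bash
cat >> h.py <<'E'
U=np.array([492.06,-1.38]); YAW=1.525
ORI=[np.pi,0,YAW]
def uw(x,y,z): c,s=np.cos(YAW),np.sin(YAW); return [U[0]+c*x-s*y,U[1]+s*x+c*y,z]
def wu(p): c,s=np.cos(YAW),np.sin(YAW); d=np.array(p[:2])-U; return np.round([c*d[0]+s*d[1],-s*d[0]+c*d[1],p[2]],2)
def st(bot):
    s=bot.get_state(); print("t",round(s["t"],2),"tcp(unit)",wu(s["tcp_pos"]),"F",s["contact_force"].round(1),"open",round(s["opening"],2)); return s
E
python3 - <<'E'
from h import *
from bench import bot, solve_ik
print(solve_ik(uw(1,0,120),ORI),solve_ik(uw(-150,0,120),ORI),solve_ik([212,507.5,340],[np.pi,0,2.7457]))
print(solve_ik([360,360,350],[np.pi,0,2.2]))
E
```

```text
[-0.15089888  0.33070051 -0.50131104  0.73878477  0.          1.46569377] [-0.44746571  0.35713322 -0.46062649  0.75303662  0.          1.16912694] [1.04087535 0.28058309 0.02011753 1.31033077 0.         1.436768  ]
[ 0.64032578  0.19789648 -0.06273873  1.31016111  0.          1.58191843]
```

Run:
```python
from h import *
# instrument box: front-top corners in scene vs heights; compare with top view
for z in (0,100,150,200,250): print(z, ray("scene",[[122,108],[160,126],[207,92]],z).round(0)[:,:2].tolist(), ray("top",[[89,178],[89,240],[122,240]],z).round(0)[:,:2].tolist())
```

```text
0 [[515.0, 722.0], [545.0, 542.0], [776.0, 590.0]] [[645.0, 540.0], [457.0, 524.0], [456.0, 425.0]]
100 [[451.0, 571.0], [477.0, 414.0], [679.0, 456.0]] [[612.0, 493.0], [440.0, 479.0], [439.0, 388.0]]
150 [[419.0, 496.0], [444.0, 350.0], [631.0, 389.0]] [[596.0, 470.0], [432.0, 457.0], [431.0, 369.0]]
200 [[387.0, 421.0], [410.0, 286.0], [583.0, 322.0]] [[580.0, 447.0], [424.0, 434.0], [423.0, 351.0]]
250 [[355.0, 346.0], [376.0, 221.0], [535.0, 255.0]] [[564.0, 424.0], [415.0, 411.0], [415.0, 333.0]]
```

Run:
```python
from h import *
from bench import bot, imaging
bot.grip(0.0,20)
bot.movel([212,507,340])
bot.move_ptp(uw(1.5,0,200),ORI)
st(bot)
bot.movel(uw(1.5,0,60)); st(bot)
for n in ("scene","top"): cv2.imwrite(f"pics/{n}1.png",imaging.capture(n))
a=cv2.imread("pics/top1.png");b=cv2.imread("pics/scene1.png")
cv2.imwrite("pics/m1.png",np.hstack([cv2.resize(x,None,fx=4,fy=4,interpolation=cv2.INTER_CUBIC) for x in (a[170:270,220:320],b[160:260,225:325])]))
```

```text
t 3.88 tcp(unit) [ 2.2300e+00 -1.6000e-01  2.0022e+02] F [ 0.2  0.3 -0.3] open 0.0
t 4.96 tcp(unit) [ 1.57 -0.71 60.67] F [0.3 0.1 0. ] open -0.0
```

View pics/m1.png

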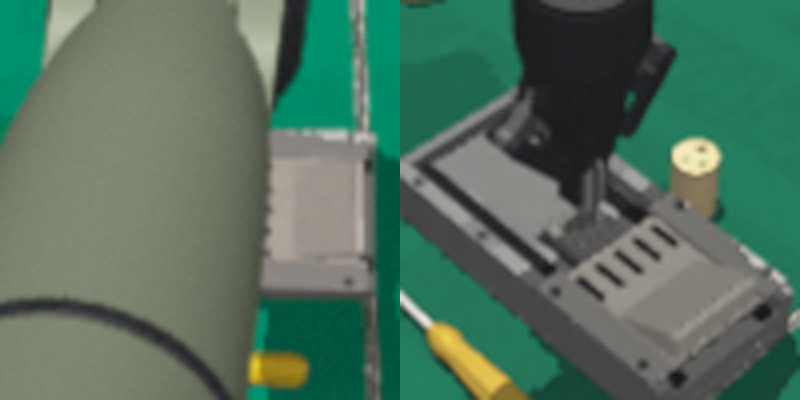

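The scene crop shows the shut fingertips over the ribbed tab, around (590,215), with the cover still seated at (640,280). The arm hides most of the top view. I'll press the tab now.

Run:
```python
from h import *
from bench import bot, imaging
h=bot.movel(uw(2,0,44),max_speed=40); print(h); st(bot)
h=bot.movel(uw(2,0,27.5),max_speed=12,threshold=18); print(h); st(bot)
cv2.imwrite("pics/scene2z.png",cv2.resize(imaging.capture("scene")[160:260,225:325],None,fx=5,fy=5,interpolation=cv2.INTER_CUBIC))
st(bot)
```

```text
False
t 5.61 tcp(unit) [ 2.02  0.29 43.68] F [0.2 0.3 0.7] open 0.01
True
t 6.72 tcp(unit) [ 1.98 -0.15 30.05] F [-0.6 -0.5  5.4] open 0.0
t 6.77 tcp(unit) [ 2.01 -0.15 30.05] F [ 0.3 -0.1  4.9] open 0.0
```

View pics/scene2z.png

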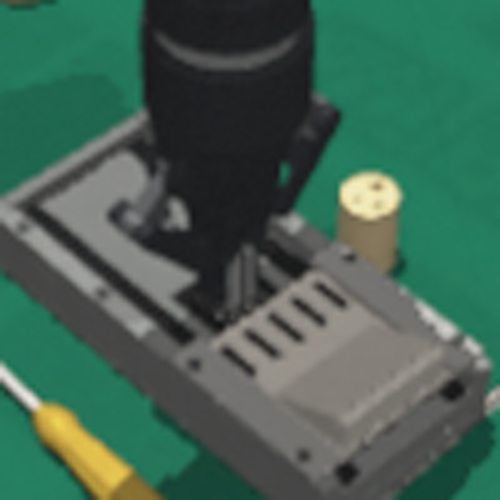

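The fingers sit where the tab was, at about (235,290), and the cover hasn't moved. The tip hit the hard stop at z = 30.05, so the tab is fully in. Next I'll go behind the thumb step.

Run:
```python
from h import *
from bench import bot, imaging
bot.movel(uw(2,0,110),max_speed=120)
bot.movel(uw(-150,0,110))
bot.movel(uw(-150,0,44),max_speed=80); st(bot)
cv2.imwrite("pics/scene3z.png",cv2.resize(imaging.capture("scene")[160:280,225:345],None,fx=5,fy=5,interpolation=cv2.INTER_CUBIC))
```

```text
t 9.72 tcp(unit) [-150.13   -0.38   44.36] F [ 0.3 -0.3  1.1] open 0.0
```

View pics/scene3z.png

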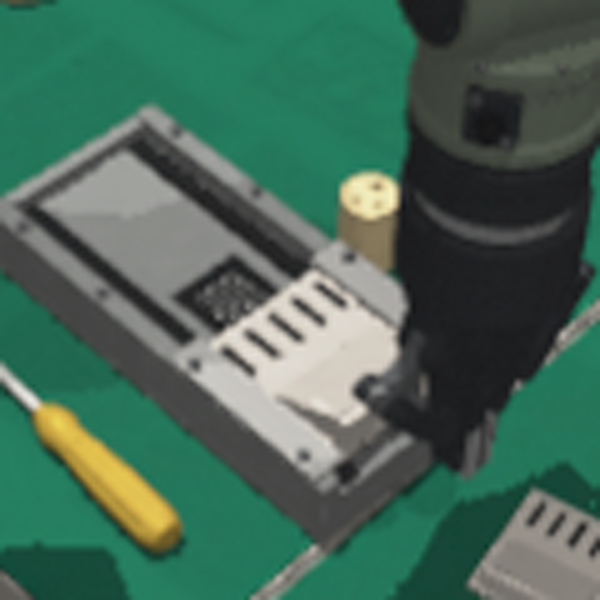

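The tab at (225,295) is now recessed dark and flush. The fingertips at (470,460) are behind the thumb step, and the cover is still seated. I'll start the push slowly with a force guard.

Run:
```python
from h import *
from bench import bot, imaging
print(bot.movel(uw(-112,0,44),max_speed=25,threshold=10)); st(bot)
print(bot.movel(uw(-45,0,44),max_speed=40,threshold=10)); st(bot)
cv2.imwrite("pics/scene4z.png",cv2.resize(imaging.capture("scene")[160:280,225:345],None,fx=5,fy=5,interpolation=cv2.INTER_CUBIC))
```

```text
False
t 11.44 tcp(unit) [-1.1204e+02 -1.0000e-02  4.4010e+01] F [ 0.9  1.  -0.5] open 0.0
False
t 13.27 tcp(unit) [-4.501e+01  3.000e-02  4.398e+01] F [-0.   0.6  0.9] open 0.0
```

View pics/scene4z.png

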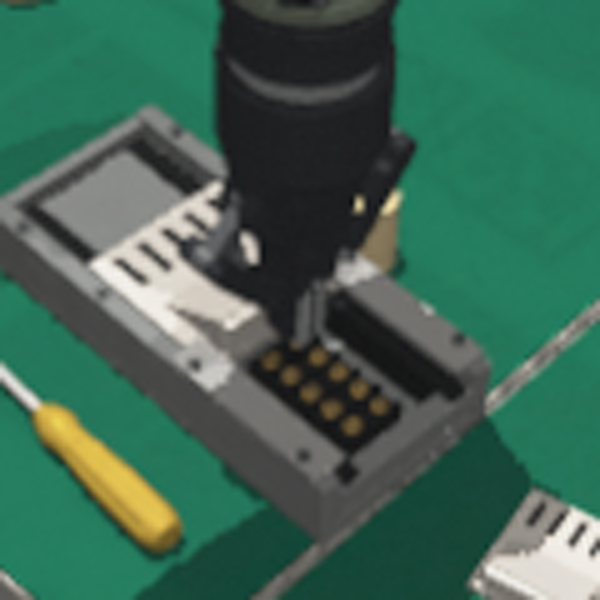

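The cover is sliding straight, its front edge now near (95,260)–(215,190), and the terminals are exposed at (330,390). I'll continue to the landing.

Run:
```python
from h import *
from bench import bot, imaging
print(bot.movel(uw(-18,0,44),max_speed=35,threshold=10)); st(bot)
print(bot.movel(uw(-7,0,44),max_speed=15,threshold=10)); st(bot)
bot.dwell(.2)
bot.movel(uw(-40,0,44),max_speed=60)
bot.movel(uw(-60,0,200),max_speed=150)
bot.move_ptp([330,-230,300],ORI); st(bot)
for n in ("scene","top"): cv2.imwrite(f"pics/{n}5.png",imaging.capture(n))
a=cv2.imread("pics/top5.png");b=cv2.imread("pics/scene5.png")
cv2.imwrite("pics/m5.png",np.hstack([cv2.resize(x,None,fx=4,fy=4,interpolation=cv2.INTER_CUBIC) for x in (a[175:275,220:320],b[170:270,220:320])]))
```

```text
False
t 14.24 tcp(unit) [-17.99  -0.05  44.03] F [ 0.2 -0.  -0.2] open -0.0
False
t 15.12 tcp(unit) [-6.84  0.05 43.98] F [-0.3 -0.5 -0.1] open -0.0
t 18.22 tcp(unit) [-235.37  151.19  299.38] F [ 0.5  0.3 -0.4] open 0.0
```

View pics/m5.png

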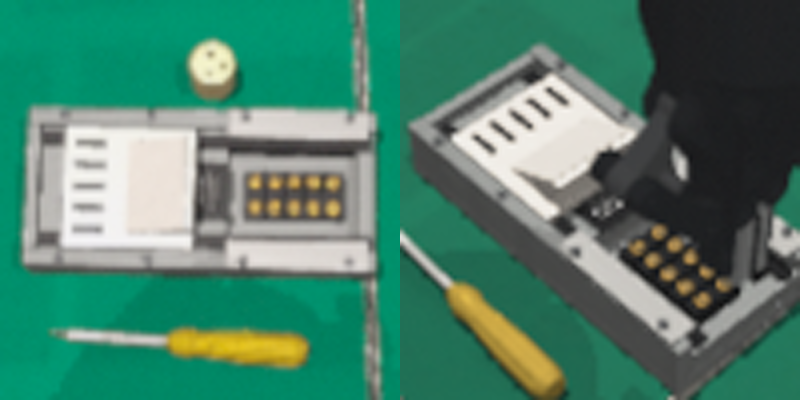

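View pics/top5.png

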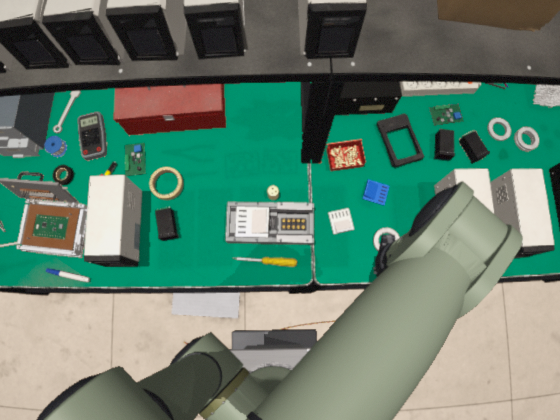

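Run:
```python
from h import *
px=np.array([[63,187],[64,128],[62,245],[195,128],[194,248]])/4+[220,175]-.375
for p in ray("top",px,40): print(wu(p))
from bench import bot
s=bot.get_state();print(s["qpos"].round(2),s["effort"].round(1))
a=cv2.imread("pics/top0.png");b=cv2.imread("pics/top5.png")
d=cv2.absdiff(a,b).max(2); 
for n,(x0,x1,y0,y1) in dict(driver=(230,300,253,272),insert=(262,284,180,200),tape=(145,188,163,202),ctrl=(154,182,205,243),look=(325,358,205,236),boxL=(60,145,170,270)).items(): print(n,d[y0:y1,x0:x1].max(),d[y0:y1,x0:x1].mean().round(1))
a=cv2.imread("pics/scene0.png");b=cv2.imread("pics/scene5.png")
d=cv2.absdiff(a,b).max(2)
cv2.imwrite("pics/diff5.png",np.hstack([b,cv2.cvtColor(d*2,cv2.COLOR_GRAY2BGR)])[:, :] if 0 else b)
```

```text
[95.2   0.77 40.  ]
[ 96.44 -40.87  40.  ]
[94.05 41.09 40.  ]
[  5.73 -43.06  40.  ]
[ 4.01 40.87 40.  ]
[-0.79  0.01 -0.41  1.16  0.    0.82] [ -0.3 -27.7  27.2   0.   -0.    0. ]
driver 45 5.9
insert 19 15.8
tape 21 15.5
ctrl 19 11.3
look 20 16.6
boxL 21 15.2
```

View pics/diff5.png

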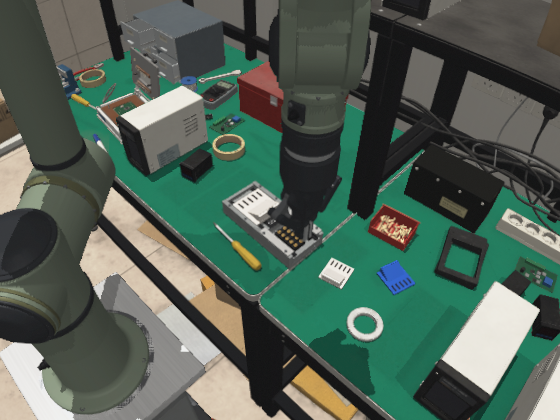

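The cover's edges measure unit x ≈ 5 and 95 mm, so its origin is at about 50 mm, flat and clear. The loose things are unmoved apart from a shadow, and the arm is clear.

Run:
```python
from bench import bot
bot.dwell(.3); print(bot.get_state()["t"]); print(bot.sign_off())
```

```text
18.6167
the job is handed in; nothing more can be done
None
```

The terminal unit is open, and I handed the job in at 18.6 s. I pressed the snap tab in with the shut fingertips until they met a hard stop at z = 30.05 mm. I then pushed the cover by the back of its thumb step along the unit's +x; the forces I read during the push stayed under 1.5 N.

**Last checks:**
- **Cover:** the top picture puts its edges at unit x of about 5 and 95 mm, so its origin is near 50 mm, off the seat and short of the end stop. It looks flat, and the terminals are exposed.
- **Loose things:** the screwdriver, insert, tape roll and controller show no movement in the before/after pictures. The only difference was an even brightness change and a shadow on the screwdriver. I judged the ring by eye in the scene view, because the arm partly hid it from the top camera.
- **Robot:** the arm was clear of everything, with no force on the tool.

No check failed or disagreed beyond about 1–2 mm of measuring error. I read the cover's flatness by eye from the pictures rather than measuring it.

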